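# Roll the spare grinding wheel into its stand

## Robot

A 7-joint arm with a two-finger parallel gripper is mounted at the origin on a cart in front of the work surface, level with it; the furniture and walls round the work are solid. World frame = base frame: x ahead of the robot, y to its left, z up, the work surface at z = 0. Lengths are in mm, angles in rad, forces in N, time in s.
With the tool pointing down it reaches from about 400 to 875 mm from the base axis. Payload 4.4 kg.
Tool frame: the origin (TCP) lies where the fingers leave the gripper's body, on its centre line; the fingertips stand 73 mm ahead of it and the grasp point (between the pads) lies 54 mm ahead of it; z points along the fingers, y is the line along which they close (so a half turn about z gives the same grasp; the last joint's range is limited). The gripper opens to 85 mm and grips with 20 to 120 N. Pads are 22 mm wide; open, the fingers measure 114 mm over their backs; the gripper's body (76 mm by 85 mm) begins 54 mm behind the grasp point. The pads swing forward as they close: fully open they stand 13 mm farther back than shut.
Start: joints at [1.254, 0.628, 0.038, 1.517, -0.027, 0.996, -0.02], TCP at [161.341, -629.671, 303.913] pointing down, gripper open.
Joint ranges: [-3.06, 3.06], [-0.37, 2.12], [-1.25, 1.32], [0.18, 2.47], [-1.1, 4.24], [0.23, 1.98], [-2.94, 2.94]. Speed limits (rad/s): [2.57, 2.57, 3.14, 3.14, 3.14, 3.14, 3.14].

## Interface

Orientations are given as [roll, pitch, yaw] about the fixed x, y, z axes, in that order (R = Rz(yaw) Ry(pitch) Rx(roll)).
In Python, from cell import ctrl gives the robot as it stands.
- The arm moves only by the tool send_rows, never from a script. Its argument "rows" is a list that holds one entry, the list of rows, each a list of 6 numbers: the shift along the tool's x, y, z in cm, then the turn, a rotation vector about the tool's x, y, z in rad. In form: [[[tx, ty, tz, wx, wy, wz], ...]]. A call has 1 to 10 rows; each row is the pose to reach, as a shift and turn from the pose commanded when the call began, along the tool's axes at that moment; what a row does not reach only later rows make up. A row lasts 1/10 s, in which the tool goes at most 50 mm and 8.59 degrees, less where a joint would pass 70% of its speed; a pose out of reach is approached as far as the arm can. A call with a gripper value outside its range is refused whole. "grip" is the closure in counts, from 0 (fully open) to 255 (shut), set as the call begins (left out, the last holds). The fingers move at their own pace and stop on an object; the grip force is fixed at half the most. Time passes only in rows, so rows that repeat a pose let the fingers close. It gives the time, the measured TCP pose, the force, the opening and the grip force at its end, in the units of the state.
- ctrl.read_state(): the state, without advancing time (a new reading comes with each control period).
- ctrl.get_image(name): name is "side" or "top"; returns a dict with "pixels" (400x640x3 uint8, red, green, blue), "fx", "fy", "cx", "cy" (pixels), "extrinsics" (4x4, takes a point from camera to world coordinates). Camera axes: x right, y up, looking along -z (the intrinsics and any distortion apply to the point x, -y, -z); pixel columns grow to the right and rows downward; lengths in mm; the calibration is good to about 2 mm. A picture is of the moment at which its call begins. There is no depth.
- ctrl.finish_job(): hands the job in; it is judged then, once.
The state is a dict: "clock": time; "qpos": joint angles; "qd": joint speeds; "tau": joint torques, N m; "eef_pos": TCP position; "tool_rot": TCP orientation; "force": force on the tool from outside, world axes, zero at the start; "torque": the same for the moment, N m; "width": finger opening in mm; "gripper_force": force on a finger pad.
Only numpy, scipy, OpenCV 4.12 (cv2) and the standard library are available. Lean on these libraries where they do the work, as an engineer would, in place of code of your own. Each camera call takes 0.05 s, during which the arm holds its last target. There are 200 camera calls.

## Task

Roll the spare grinding wheel on its rim along the bench into the low wheel stand, without lifting it, dragging it or letting it fall over, and push it on between the cheeks until its rim bears firmly on the sprung rubber buffer. Leave it standing upright there, in contact with the buffer. The wheel is brittle, so press gently (about 5 to 8 N on the buffer, never more than 13 N there), and do not disturb the other things on the bench.

Things in the scene. Friction and masses are not known exactly. Their poses are not given: they have to be found in the camera images.
- wheel_center (a point): Centre of the spare grinding wheel: grey disc 100 mm across, 24 mm thick, with a steel hub boss (solid, no hole), 0.2 to 0.45 kg, standing free on its rim on the bench 175 to 215 mm short of the stand's origin, roughly in line with the bay. This point is 50 mm above the bench. Rotation as wheel.
- wheel: The same wheel, same origin (its centre). Axis y is the axle (level while the wheel is upright); x and z turn with the wheel as it rolls, z points up at the start.
- stand: Low steel wheel stand fixed to the bench, two cheeks 40 mm high and no floor: the wheel rolls in on the bench top. Origin on the bench (z = 0) at the middle of the bay; x points along the rolling direction into the bay, y to the left, z up. The wheel fits on the line y = 0. Left cheek fixed, face at y = +12 mm; right cheek sprung, face at y = -9 mm when free.
- stand_mouth (a point): Middle of the stand's mouth, at x = -40 mm, y = 0 of the stand, 20 mm above the bench. From here the cheeks narrow (14 mm each side) to x = -10 mm and run parallel to x = +40 mm. The sprung cheek presses the wheel with 1 to 2.5 N; it rubs once the wheel's centre passes x = -60 mm and holds the wheel when let go; a push from behind then takes 1 to 12 N, as the rim scuffs on the finger, and rises by up to 2.5 times the buffer force.
- buffer: Bracket 70 mm high at the far end of the bay, with a screw spindle and a sprung rubber pad, 22 mm across, 50 mm above the bench, facing the wheel (3 N per mm, travel 7 mm). Origin and axes as the stand. The spindle setting is not measured: the wheel meets the pad with its centre anywhere from x = -15 to +15 mm, so feel for a force rising above the rubbing.
- lock_cylinder: Bystander: brass lock cylinder standing on end, 35 mm across, 30 mm high; origin at the centre of its underside.
- tub: Bystander: small blue plastic tub with rounded edges, 35 x 35 mm, 55 mm high; origin at the centre of its underside.
- screwdriver: Bystander: screwdriver lying on the bench between stand and robot, 160 mm long (along its y), 20 mm thick; origin at the centre of its underside.

How it is judged:
By the outcome, as a careful person would: the job done as asked, in the order asked, and still so for the second after the job is handed in, with the robot touching nothing.
It also fails if it takes over 67 s, if anything falls off the work surface, if the arm or the gripper's body presses on something with over 40 N, if the wrist force passes 120 N, or if a joint passes its speed limit or range.

## Working session

There is one attempt and no reset: what is moved stays moved. The work goes in short steps, Python scripts to look and compute and a tool call to move; the robot and the scene stay as the last step left them, time stands still between calls to the robot, and variables do not carry over. Pictures are saved under pics/ and viewed, at most 10 in all, crops included, and the job is handed in when it is done.

Besides the shell and the picture viewer there is one more tool, called after "Emit:" as name(argument=value, ...), one argument or row to a line, values as JSON. send_rows: Moves the arm, as the interface text tells. Its arguments: {"type":"object","properties":{"rows":{"type":"array","items":{"type":"array","items":{"type":"array","items":{"type":"number"}}}},"grip":{"type":"number"}},"required":["rows"]}

```bash
mkdir -p pics; ls
python3 - <<'E'
from cell import ctrl
import cv2,numpy as np
for n in("side","top"):
    d=ctrl.get_image(n); cv2.imwrite(f"pics/{n}0.png",d["pixels"][:,:,::-1])
    print(n,d["fx"],d["fy"],d["cx"],d["cy"],np.round(d["extrinsics"],3).tolist(),[k for k in d])
print(ctrl.read_state())
E
```

```text
pics
side 492.8864876220259 492.8864876220259 315.82203528162813 200.48335602618513 [[0.994, 0.081, -0.077, 410.868], [-0.109, 0.572, -0.813, -905.309], [-0.022, 0.816, 0.577, 579.665], [0.0, 0.0, 0.0, 1.0]] ['pixels', 'fx', 'fy', 'cx', 'cy', 'extrinsics']
top 503.1529408915391 503.1529408915391 320.0318185431272 193.72460787375414 [[-0.007, 0.995, -0.102, 383.538], [-0.999, -0.004, 0.033, -185.069], [0.033, 0.102, 0.994, 969.37], [0.0, 0.0, 0.0, 1.0]] ['pixels', 'fx', 'fy', 'cx', 'cy', 'extrinsics']
{'clock': 0.1, 'qpos': array([ 1.25419298,  0.6292452 ,  0.038411  ,  1.51824724, -0.02701531,
        0.9963018 , -0.0199808 ]), 'qd': array([ 0.00089232, -0.00272815,  0.00057646, -0.00293778, -0.00214722,
        0.00105121, -0.00010723]), 'tau': array([ 2.69431737e-03, -5.64533579e+01,  1.23022299e+00, -1.93974102e+01,
        1.11982445e-02,  5.41817091e-03,  1.76019626e-05]), 'eef_pos': array([ 161.26509696, -629.2367918 ,  303.09242215]), 'tool_rot': array([-3.13990746e+00, -1.66480937e-05,  2.50841981e-01]), 'force': array([-0.31266147,  0.37722249,  0.09626142]), 'torque': array([-2.56118788e-02,  2.67788730e-05,  8.00556663e-03]), 'gripper_force': 0.0, 'width': 85.25870849833534}
```

View pics/side0.png

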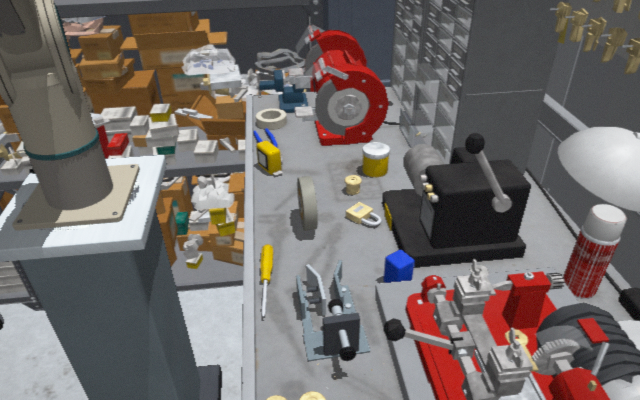

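View pics/top0.png

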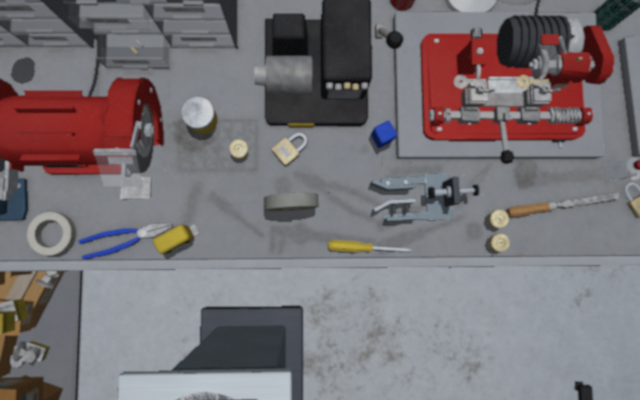

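The side view shows the wheel at about (307,203) and the stand at (330,310). In the top view the wheel is at (291,202) and the stand's bay at (410,197), so the wheel rolls toward world -y. The yellow screwdriver is at (370,247), the blue tub at (384,132) and a brass cylinder at (238,148).

```bash
cat > h.py <<'E'
import cv2,numpy as np
from cell import ctrl
def ray(d,u,v):
    E=np.array(d["extrinsics"]); c=np.array([(u-d["cx"])/d["fx"],-(v-d["cy"])/d["fy"],-1.])
    return E[:3,3],E[:3,:3]@c
def onz(d,u,v,z):
    o,r=ray(d,u,v); return o+r*(z-o[2])/r[2]
def proj(d,p):
    E=np.array(d["extrinsics"]); c=E[:3,:3].T@(np.array(p)-E[:3,3])
    return d["cx"]-d["fx"]*c[0]/c[2], d["cy"]+d["fy"]*c[1]/c[2]
E
python3 - <<'E'
from h import *
a=cv2.imread("pics/top0.png")[155:265,240:500]; b=cv2.imread("pics/side0.png")[160:370,240:420]
a=cv2.resize(a,None,fx=3,fy=3,interpolation=cv2.INTER_CUBIC)
cv2.imwrite("pics/t1.png",a)
b=cv2.resize(b,None,fx=2.8,fy=2.8,interpolation=cv2.INTER_CUBIC); cv2.imwrite("pics/s1.png",b)
E
```

```text
(no output)
```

View pics/t1.png

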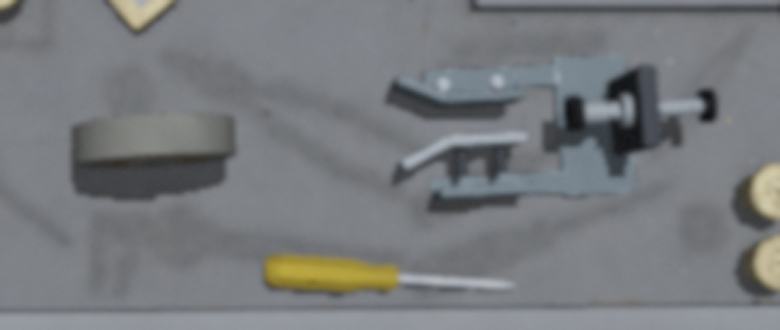

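View pics/s1.png

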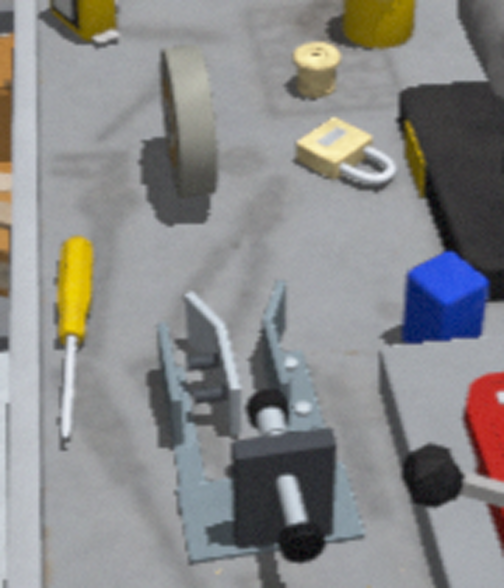

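The top crop shows the wheel rim band from about (74,140) to (235,135). The sprung cheek is the thin bar at the lower edge, and the spindle runs from the pad at (575,112) to the knob at (708,105). The side crop shows the wheel standing nearly upright, with a pale sprung cheek on the robot side.

Run:
```python
from h import *
t=ctrl.get_image("top"); s=ctrl.get_image("side")
T=lambda x,y:(240+(x-1)/3,155+(y-1)/3)
S=lambda x,y:(240+(x-1.4)/2.8,160+(y-1.4)/2.8)
def tri(a,b):
    o1,r1=ray(t,*a);o2,r2=ray(s,*b)
    k=np.linalg.lstsq(np.c_[r1,-r2],o2-o1,rcond=None)[0]
    p,q=o1+k[0]*r1,o2+k[1]*r2; return np.round((p+q)/2,1),round(np.linalg.norm(p-q),1)
print("knob",tri(T(708,105),S(302,541)),"pad",tri(T(575,112),S(266,408)))
for n,z,p in[("knob",50,(708,105)),("pad",50,(575,112)),("spr in bend",40,(450,138)),("spr in end",40,(526,132)),("spr tip",40,(403,163)),("fix bend",40,(437,81)),("fix end",40,(555,67)),("fix tip",40,(395,78)),("drv a",20,(268,272)),("drv b",8,(512,286))]:
    print(n,np.round(onz(t,*T(*p),z),1))
for nm,d,box in(("top",t,(255,180,330,220)),("side",s,(290,165,325,240))):
    im=d["pixels"].astype(int); x0,y0,x1,y1=box
    c=im[y0:y1,x0:x1]; w=(c[...,0]-c[...,2])
    m=((w>8)&(c.sum(2)>200)).astype(np.uint8)
    n,l,st,ce=cv2.connectedComponentsWithStats(m); i=1+st[1:,4].argmax()
    m=(l==i).astype(np.uint8)
    cn=max(cv2.findContours(m,0,2)[0],key=cv2.contourArea)
    r=cv2.minAreaRect(cn); print(nm,st[i]+[x0,y0,0,0,0],ce[i]+[x0,y0],r)
    if nm=="top":
        ys,xs=np.nonzero(m)
        for x in range(0,c.shape[1],6):
            k=ys[xs==x]; 
            if len(k):print(x+x0,k.min()+y0,k.max()+y0, np.round(onz(t,x+x0,k.min()+y0-.5,98),1)[:2],np.round(onz(t,x+x0,k.max()+y0+.5,98),1)[:2])
    print("bench/wheel colour",c[2,2],c[len(c)//2,c.shape[1]//2])
```

```text
knob (array([ 484.1, -504.9,   51.5]), np.float64(0.1)) pad (array([ 479.6, -421.9,   51.5]), np.float64(0.8))
knob [ 484.2 -505.5   50. ]
pad [ 480.1 -422.3   50. ]
spr in bend [ 465.2 -346.1   40. ]
spr in end [ 468.8 -393.8   40. ]
spr tip [ 449.8 -316.5   40. ]
fix bend [ 500.9 -338.7   40. ]
fix end [ 509.5 -413.1   40. ]
fix tip [ 502.9 -312.5   40. ]
drv a [ 383.2 -233.2   20. ]
drv b [ 373.2 -389.4    8. ]Traceback (most recent call last):
  File "<stdin>", line 16, in <module>
ValueError: attempt to get argmax of an empty sequence
```

Run:
```python
from h import *
t=ctrl.get_image("top"); s=ctrl.get_image("side")
im=t["pixels"].astype(int)
print([im[v,291].tolist() for v in range(188,224,2)])
print([s["pixels"][200,u].tolist() for u in range(290,324,3)])
for nm,d,box in(("top",t,(255,180,330,226)),("side",s,(290,165,325,240))):
    im=d["pixels"].astype(int); x0,y0,x1,y1=box
    c=im[y0:y1,x0:x1]; w=c[...,0]-c[...,2]; b=w[:4,:4].mean()
    m=((w>b+5)).astype(np.uint8)
    n,l,st,ce=cv2.connectedComponentsWithStats(m)
    if n<2: print("none",b,w.max());continue
    i=1+st[1:,4].argmax(); m=(l==i).astype(np.uint8)
    cn=max(cv2.findContours(m,0,2)[0],key=cv2.contourArea)
    print(nm,st[i]+[x0,y0,0,0,0],ce[i]+[x0,y0],cv2.minAreaRect(cn))
    if nm=="top":
        ys,xs=np.nonzero(m)
        for x in range(0,c.shape[1],5):
            k=ys[xs==x]
            if len(k):print(x+x0,k.min()+y0,k.max()+y0,np.round(onz(t,x+x0,k.min()+y0-.5,98),1)[:2],np.round(onz(t,x+x0,k.max()+y0+.5,98),1)[:2])
```

```text
[[121, 123, 126], [123, 125, 129], [125, 128, 130], [133, 135, 132], [132, 135, 131], [133, 135, 131], [133, 135, 132], [135, 136, 133], [134, 135, 133], [102, 102, 99], [58, 56, 54], [54, 55, 57], [66, 69, 72], [67, 69, 71], [66, 68, 72], [66, 67, 69], [80, 81, 85], [116, 118, 122]]
[[155, 158, 161], [158, 162, 164], [160, 162, 165], [74, 75, 75], [89, 87, 80], [158, 159, 149], [159, 160, 146], [160, 160, 150], [158, 158, 149], [151, 150, 152], [155, 158, 163], [156, 158, 165]]
top [264 192  54  21 943] [290.44008484 201.67338282] ((35.5, 22.0), (20.0, 53.0), 90.0)
265 197 210 [ 468.3 -118.9] [ 443.9 -119. ]
270 195 211 [ 471.7 -127.5] [ 442.1 -127.6]
275 194 211 [ 473.4 -136.2] [ 442.1 -136.2]
280 193 211 [ 475.1 -144.8] [ 442.1 -144.9]
285 192 211 [ 476.9 -153.5] [ 442.  -153.5]
290 193 211 [ 475.1 -162.2] [ 442.  -162.1]
295 192 209 [ 476.8 -170.9] [ 445.4 -170.8]
300 193 210 [ 475.  -179.5] [ 443.6 -179.5]
305 192 209 [ 476.7 -188.3] [ 445.3 -188.1]
310 193 208 [ 475.  -196.9] [ 447.  -196.8]
315 193 207 [ 474.9 -205.7] [ 448.7 -205.5]
side [297 176  22  55 881] [307.37003405 202.69239501] ((17.160274505615234, 37.772605895996094), (53.91266632080078, 18.5815486907959), 83.9909896850586)
```

Emit:
send_rows(
  rows=[
    [[3.06, -3.34, 0.3, 0, 0, -0.098], [6.12, -6.68, 0.6, 0, 0, -0.197], [9.18, -10.0, 0.9, 0, 0, -0.295], [12.2, -13.4, 1.2, 0, 0, -0.393], [15.3, -16.7, 1.5, 0, 0, -0.491], [18.4, -20.0, 1.8, 0, 0, -0.59], [21.4, -23.4, 2.1, 0, 0, -0.688], [24.5, -26.7, 2.4, 0, 0, -0.786], [27.5, -30.0, 2.7, 0, 0, -0.885], [30.6, -33.4, 3.0, 0, 0, -0.983]],
  ],
  grip=255,
)

```text
clock: 1.3
eef_pos: [375.5, -228.8, 274.1]
tool_rot: [3.141, 0.0, 1.237]
force: [1.0, 0.0, 0.4]
width: 0.1
gripper_force: 0.0
```

```bash
cat >> h.py <<'E'
from scipy.spatial.transform import Rotation as Ro
O=np.array([476.,-355.]); e=np.array([.056,-.9984]); n=np.array([.9984,.056])
def st(p): d=np.array(p[:2])-O; return np.round([d@e,d@n],1)
def wd(s,y,z): return np.r_[O+s*e+y*n,z]
def move(p,yaw=1.627):
    s=ctrl.read_state(); R=Ro.from_euler("xyz",s["tool_rot"]); G=Ro.from_euler("xyz",[np.pi,0,yaw])
    return np.round(R.inv().apply(p-s["eef_pos"])/10,2),np.round((R.inv()*G).as_rotvec(),3)
E
python3 - <<'E'
from h import *
t=ctrl.get_image("top"); im=cv2.imread("pics/top0.png").astype(float)
w=im[...,2]-im[...,0]; g=im.sum(2)/3
yc=[onz(t,263.6,201,50)[1],onz(t,318.3,201,50)[1]]; print("y ends",yc); yc=np.mean(yc)
F=[];N=[]
for u in range(270,313):
    c=w[186:202,u]; lo=c[:4].mean(); hi=c[9:].mean(); k=np.where(c>(lo+hi)/2)[0][0]
    v=186+k-1+((lo+hi)/2-c[k-1])/(c[k]-c[k-1])
    c2=g[198:214,u]; k2=np.where(c2<100)[0][0]; v2=198+k2-1+(c2[k2-1]-100)/(c2[k2-1]-c2[k2])
    for L,vv in((F,v),(N,v2)):
        y=onz(t,u,vv,90)[1]; z=50+np.sqrt(2500-(y-yc)**2); L.append(onz(t,u,vv,z)[:2])
for L in(F,N):
    L=np.array(L); p=np.polyfit(L[:,1]-yc,L[:,0],1); print("slope,x at centre",p,"resid",np.std(L[:,0]-np.polyval(p,L[:,1]-yc)),yc)
print(move(wd(-285,0,230)))
E
```

```text
y ends [np.float64(-112.6996681260466), np.float64(-212.7498739199374)]
slope,x at centre [-4.72088854e-02  4.74572274e+02] resid 0.37872067937682197 -162.724771022992
slope,x at centre [-2.00230881e-02  4.52335405e+02] resid 2.507409573309422 -162.724771022992
(array([16.83,  2.91,  4.5 ]), array([ 0.003, -0.005, -0.376]))
```

Emit:
send_rows(
  rows=[
    [[4.2, 0.7, 1.1, 0, 0, -0.1], [8.4, 1.4, 2.2, 0, 0, -0.2], [12.6, 2.1, 3.3, 0, 0, -0.3], [16.0, 2.6, 4.0, 0, 0, -0.376], [16.75, 2.7, 5.0, 0.003, -0.005, -0.376], [16.75, 2.7, 8.0, 0.003, -0.005, -0.376], [16.75, 2.7, 11.0, 0.003, -0.005, -0.376], [16.75, 2.7, 13.5, 0.003, -0.005, -0.376], [16.75, 2.7, 15.2, 0.003, -0.005, -0.376], [16.75, 2.7, 15.7, 0.003, -0.005, -0.376]],
  ],
)

```text
clock: 2.35
eef_pos: [455.1, -81.1, 115.4]
tool_rot: [-3.135, 0.004, 1.61]
force: [-0.2, 0.3, 0.4]
width: 0.3
gripper_force: 0.0
```

Run:
```python
from h import *
s=ctrl.read_state(); print(s["clock"],s["eef_pos"],s["tool_rot"],s["force"],st(s["eef_pos"])); print(move(wd(-285,-2.5,118)))
t=ctrl.get_image("top")["pixels"][120:270,170:450,::-1]; d=ctrl.get_image("side")["pixels"][80:280,230:430,::-1]
a=cv2.resize(t,(560,300)); b=cv2.resize(d,(230,230)); o=np.zeros((300,800,3),np.uint8); o[:,:560]=a; o[:230,565:795]=b
cv2.imwrite("pics/c2.png",o)
```

```text
2.35 [455.0960321  -81.12185792 115.41698835] [-3.13502173  0.00423988  1.60972669] [-0.22759382  0.34702219  0.42623408] [-274.6   -5.5]
(array([ 1.04,  0.28, -0.26]), array([-0.007,  0.004, -0.017]))
```

View pics/c2.png

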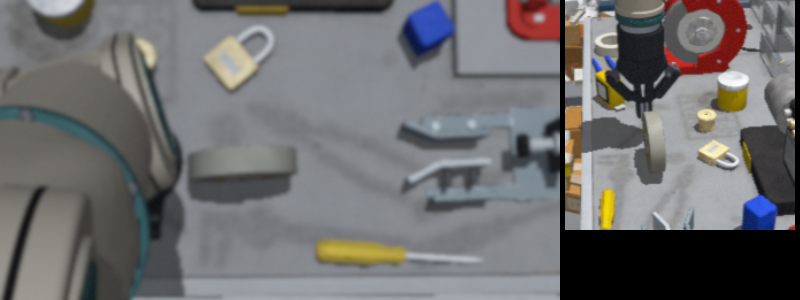

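The top crop shows the gripper behind the wheel (rim from 190 to 297), in line with the bay, and nothing has been disturbed. In the side inset the closed fingers stand just behind the upright wheel.

Emit:
send_rows(
  rows=[
    [[0, 0, 0, 0, 0, 0], [0, 0, 0, 0, 0, 0], [0, 0, 0, 0, 0, 0]],
  ],
)

```text
clock: 2.75
eef_pos: [456.2, -81.2, 117.7]
tool_rot: [-3.139, 0.005, 1.609]
force: [-0.2, 0.2, -0.4]
width: 0.1
gripper_force: 0.0
```

Run:
```python
from h import *
s=ctrl.read_state(); print(s["eef_pos"],s["tool_rot"],s["force"],st(s["eef_pos"])); print(move(wd(-262,-2.3,118)))
```

```text
[456.23122085 -81.22843605 117.74373109] [-3.13945954  0.00459273  1.60944244] [-0.20515168  0.19791739 -0.37942162] [-274.4   -4.4]
(array([-1.24,  0.23, -0.02]), array([-0.002,  0.005, -0.018]))
```

Emit:
send_rows(
  rows=[
    [[-0.3, 0.12, 0, -0.001, 0.003, -0.01], [-0.7, 0.23, 0, -0.002, 0.005, -0.018], [-1.0, 0.23, 0, -0.002, 0.005, -0.018], [-1.3, 0.23, 0, -0.002, 0.005, -0.018], [-1.5, 0.23, 0, -0.002, 0.005, -0.018], [-1.7, 0.23, 0, -0.002, 0.005, -0.018], [-1.85, 0.23, 0, -0.002, 0.005, -0.018], [-2.0, 0.23, 0, -0.002, 0.005, -0.018], [-2.1, 0.23, 0, -0.002, 0.005, -0.018], [-2.2, 0.23, 0, -0.002, 0.005, -0.018]],
  ],
)

```text
clock: 3.75
eef_pos: [458.9, -102.9, 117.0]
tool_rot: [-3.14, -0.001, 1.628]
force: [-0.1, -0.1, 0.0]
width: 0.1
gripper_force: 0.0
```

Run:
```python
from h import *
s=ctrl.read_state(); print(s["eef_pos"],s["tool_rot"],s["force"],st(s["eef_pos"])); print(move(wd(-240,-2.3,118)))
t=ctrl.get_image("top")["pixels"][150:250,220:420,::-1]; d=ctrl.get_image("side")["pixels"][100:260,240:400,::-1]
o=np.zeros((400,800,3),np.uint8); o[:200,:400]=cv2.resize(t,(400,200)); o[:,400:]=cv2.resize(d,(400,400)); cv2.imwrite("pics/c3.png",o)
```

```text
[ 458.91808376 -102.94290533  116.98788495] [-3.13968837e+00 -7.47077918e-04  1.62790824e+00] [-0.07339767 -0.05249721  0.02619739] [-252.6   -2.9]
(array([-1.26,  0.06, -0.1 ]), array([-0.002, -0.001,  0.001]))
```

View pics/c3.png

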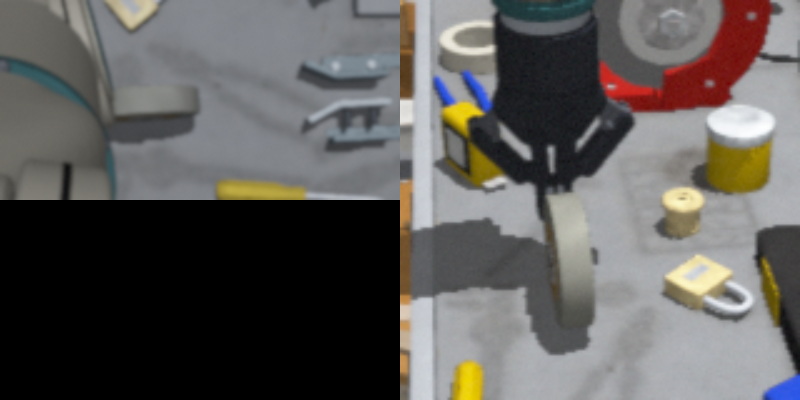

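The side crop shows the fingers standing right behind the upright wheel, with the rim at (570,260) and the wheel top at (567,200). I'll start rolling gently.

Emit:
send_rows(
  rows=[
    [[-0.1, 0, 0, 0, 0, 0], [-0.25, 0, 0, 0, 0, 0], [-0.5, 0.02, 0, 0, 0, 0], [-0.8, 0.04, 0, 0, 0, 0], [-1.1, 0.05, 0, 0, 0, 0], [-1.4, 0.05, 0, 0, 0, 0], [-1.7, 0.05, 0, 0, 0, 0], [-2.0, 0.05, 0, 0, 0, 0], [-2.25, 0.05, 0, 0, 0, 0], [-2.4, 0.05, 0, 0, 0, 0]],
  ],
)

```text
clock: 4.85
eef_pos: [460.8, -127.2, 117.0]
tool_rot: [-3.14, -0.001, 1.627]
force: [0.8, 0.8, -1.8]
width: -0.0
gripper_force: 0.0
```

```bash
cat >> h.py <<'E'
def wheel(save=None):
    s=ctrl.read_state(); t=ctrl.get_image("top"); print(s["clock"],"tool",st(s["eef_pos"]),s["eef_pos"][2].round(1),"F e,n",(s["force"][:2]@e).round(2),(s["force"][:2]@n).round(2),"yaw",s["tool_rot"][2].round(4))
    im=t["pixels"].astype(float)[:,:,::-1]; w=im[...,2]-im[...,0]
    # predicted wheel centre from finger; far rim edge and front end
    pc=wd(st(s["eef_pos"])[0]+61,-3,50); u0,_=proj(t,[pc[0],pc[1],100]); yc=pc[1]; F=[]
    for u in range(int(u0)-16,int(u0)+22):
        c=w[184:201,u]; c=cv2.GaussianBlur(c.reshape(-1,1),(1,3),0).ravel(); k=np.where(c>-1)[0]
        if len(k)==0 or k[0]==0: continue
        k=k[0]; v=184+k-1+(-1-c[k-1])/(c[k]-c[k-1]); y=onz(t,u,v,90)[1]
        if abs(y-yc)<40: F.append(onz(t,u,v,50+np.sqrt(2500-(y-yc)**2))[:2])
    F=np.array(F); p=np.polyfit(F[:,1]-yc,F[:,0],1); print("heading",p[0].round(4),"(stand -.056) far x",p[1].round(1),"-> wheel y_st",st([p[1]-12,yc])[1],"res",np.std(F[:,0]-np.polyval(p,F[:,1]-yc)).round(2))
    r=w[196:204,:].mean(0); k=[u for u in range(int(u0),int(u0)+45) if r[u]>-1.5]; print("front col",max(k),"front s",st(onz(t,max(k)+.8,200,50))[0], "pred",st(pc)[0]+50)
    if save: 
        d=ctrl.get_image("side")["pixels"]; o=np.zeros((400,800,3),np.uint8); o[:200,:400]=cv2.resize(t["pixels"][150:250,240:440],(400,200)); o[:,400:]=cv2.resize(d[140:340,240:440],(400,400)); cv2.imwrite(save,o[:,:,::-1])
E
python3 - <<'E'
from h import *
wheel()
E
```

```text
4.85 tool [-228.3   -2.5] 117.0 F e,n -0.77 0.8 yaw 1.6274
heading -0.0168 (stand -.056) far x 475.8 -> wheel y_st -2.8 res 2.02
front col 332 front s -116.0 pred -117.30000000000001
```

Emit:
send_rows(
  rows=[
    [[-0.2, 0, 0, 0, 0, 0], [-0.5, 0, 0, 0, 0, 0], [-0.8, 0, 0, 0, 0, 0], [-1.2, 0, 0, 0, 0, 0], [-1.6, 0, 0, 0, 0, 0], [-2.0, 0, 0, 0, 0, 0], [-2.4, 0, 0, 0, 0, 0], [-2.8, 0, 0, 0, 0, 0], [-3.1, 0, 0, 0, 0, 0], [-3.3, 0, 0, 0, 0, 0]],
  ],
)

```text
clock: 5.9
eef_pos: [462.6, -160.2, 117.0]
tool_rot: [-3.14, -0.001, 1.627]
force: [-0.6, -0.4, 0.1]
width: 0.3
gripper_force: 0.0
```

```bash
sed -i 's/int(u0)-16,/int(u0)-4,/' h.py
python3 - <<'E'
from h import *
wheel("pics/c4.png")
E
```

```text
5.9 tool [-195.2   -2.4] 117.0 F e,n 0.35 -0.61 yaw 1.6274
heading 0.1047 (stand -.056) far x 481.1 -> wheel y_st 0.6 res 2.43
front col 350 front s -82.9 pred -84.19999999999999
```

View pics/c4.png

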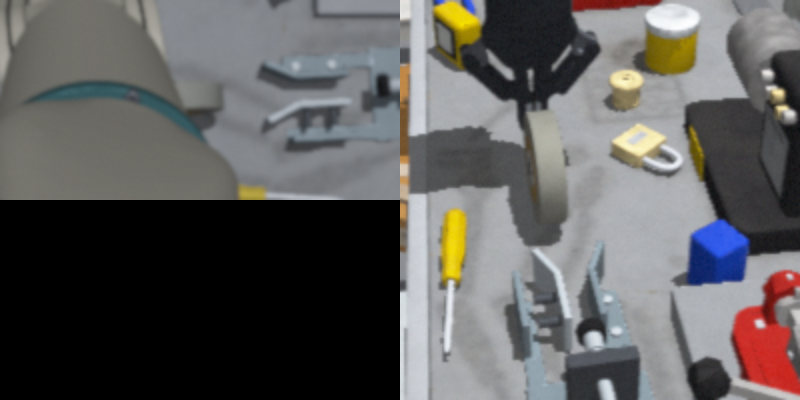

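The side crop shows the wheel upright at (545,165) and heading between the cheeks at (535,255) and (600,245). The top view is now mostly hidden by the arm, so I'll use the side camera.

Emit:
send_rows(
  rows=[
    [[-0.2, 0, 0, 0, 0, 0], [-0.5, 0, 0, 0, 0, 0], [-0.8, 0, 0, 0, 0, 0], [-1.2, 0, 0, 0, 0, 0], [-1.6, 0, 0, 0, 0, 0], [-2.0, 0, 0, 0, 0, 0], [-2.4, 0, 0, 0, 0, 0], [-2.8, 0, 0, 0, 0, 0], [-3.1, 0, 0, 0, 0, 0], [-3.3, 0, 0, 0, 0, 0]],
  ],
)

```text
clock: 7.0
eef_pos: [464.5, -193.2, 116.9]
tool_rot: [-3.14, -0.001, 1.627]
force: [0.3, 1.1, 0.2]
width: -0.1
gripper_force: 0.0
```

```bash
cat >> h.py <<'E'
def side():
    s=ctrl.read_state(); T=st(s["eef_pos"]); print(s["clock"],"tool",T,s["eef_pos"][2].round(1),"F e,n,z",(s["force"][:2]@e).round(2),(s["force"][:2]@n).round(2),s["force"][2].round(2))
    d=ctrl.get_image("side"); im=d["pixels"].astype(int); w=im[...,0]-im[...,2]; c=T[0]+61
    for z in(25,50,75,90):
        fs=c+np.sqrt(2500-(z-50)**2); L=proj(d,wd(fs,12,z)); Rr=proj(d,wd(fs,-12,z)); v=round((L[1]+Rr[1])/2)
        lo,hi=int(Rr[0])-14,int(L[0])+15; k=np.where((w[v,lo:hi]>4)&(im[v,lo:hi].sum(1)>300))[0]+lo
        if len(k)==0: continue
        r=[]
        for u in(k.min()-.5,k.max()+.5):
            o,q=ray(d,u,v+.0); q2=q[:2]@e; k2=(fs-(o[:2]-O)@e)/q2; P=o+k2*q; r.append(((P[:2]-O)@n).round(1))
        print("z",z,"y of edges",r,"mid",np.mean(r).round(1))
E
python3 - <<'E'
from h import *
side()
E
```

```text
7.0 tool [-162.2   -2.4] 116.9 F e,n,z -1.07 0.32 0.22
z 50 y of edges [np.float64(-11.6), np.float64(9.8)] mid -0.9
z 75 y of edges [np.float64(-13.1), np.float64(9.6)] mid -1.8
z 90 y of edges [np.float64(-13.8), np.float64(10.6)] mid -1.6
```

Emit:
send_rows(
  rows=[
    [[-0.2, 0, 0, 0, 0, 0], [-0.5, 0, 0, 0, 0, 0], [-0.8, 0, 0, 0, 0, 0], [-1.2, 0, 0, 0, 0, 0], [-1.6, 0, 0, 0, 0, 0], [-2.0, 0, 0, 0, 0, 0], [-2.4, 0, 0, 0, 0, 0], [-2.8, 0, 0, 0, 0, 0], [-3.1, 0, 0, 0, 0, 0], [-3.3, 0, 0, 0, 0, 0]],
  ],
)

```text
clock: 8.05
eef_pos: [466.4, -225.9, 116.9]
tool_rot: [-3.14, -0.001, 1.628]
force: [0.2, 0.4, 1.2]
width: -0.1
gripper_force: 0.5
```

Emit:
send_rows(
  rows=[
    [[-0.2, 0, 0, 0, 0, 0], [-0.4, 0, 0, 0, 0, 0], [-0.6, 0, 0, 0, 0, 0], [-0.8, 0, 0, 0, 0, 0], [-1.0, 0, 0, 0, 0, 0], [-1.2, 0, 0, 0, 0, 0], [-1.4, 0, 0, 0, 0, 0], [-1.6, 0, 0, 0, 0, 0], [-1.8, 0, 0, 0, 0, 0], [-2.0, 0, 0, 0, 0, 0]],
  ],
)

```text
clock: 9.05
eef_pos: [468.2, -244.0, 117.1]
tool_rot: [-3.141, -0.003, 1.63]
force: [-0.8, 5.4, 3.0]
width: -0.0
gripper_force: 2.7
```

Run:
```python
from h import *
side()
```

```text
9.05 tool [-111.2   -1.6] 117.1 F e,n,z -5.4 -0.46 3.03
z 75 y of edges [np.float64(-12.1), np.float64(12.6)] mid 0.2
z 90 y of edges [np.float64(-12.5), np.float64(12.2)] mid -0.2
```

Emit:
send_rows(
  rows=[
    [[-0.2, 0, 0, 0, 0, 0], [-0.4, 0, 0, 0, 0, 0], [-0.6, 0, 0, 0, 0, 0], [-0.8, 0, 0, 0, 0, 0], [-1.0, 0, 0, 0, 0, 0], [-1.2, 0, 0, 0, 0, 0], [-1.4, 0, 0, 0, 0, 0], [-1.6, 0, 0, 0, 0, 0], [-1.8, 0, 0, 0, 0, 0], [-2.0, 0, 0, 0, 0, 0]],
  ],
)

```text
clock: 10.1
eef_pos: [468.7, -265.9, 116.9]
tool_rot: [-3.14, -0.001, 1.628]
force: [0.7, 4.0, 2.2]
width: 0.0
gripper_force: 2.0
```

Emit:
send_rows(
  rows=[
    [[-0.1, 0, 0, 0, 0, 0], [-0.2, 0, 0, 0, 0, 0], [-0.3, 0, 0, 0, 0, 0], [-0.4, 0, 0, 0, 0, 0], [-0.5, 0, 0, 0, 0, 0], [-0.6, 0, 0, 0, 0, 0], [-0.6, 0, 0, 0, 0, 0]],
  ],
)

```text
clock: 10.8
eef_pos: [469.0, -272.0, 116.9]
tool_rot: [-3.14, -0.0, 1.627]
force: [0.6, 2.8, 2.1]
width: -0.1
gripper_force: 1.5
```

Run:
```python
from h import *
side()
d=ctrl.get_image("side")["pixels"]; t=ctrl.get_image("top")["pixels"]; o=np.zeros((400,800,3),np.uint8); o[:200,:400]=cv2.resize(t[150:250,300:500],(400,200)); o[:,400:]=cv2.resize(d[180:380,240:440],(400,400)); cv2.imwrite("pics/c5.png",o[:,:,::-1])
```

```text
10.8 tool [-83.3  -2.3] 116.9 F e,n,z -2.75 0.71 2.11
z 75 y of edges [np.float64(-12.3), np.float64(11.6)] mid -0.4
z 90 y of edges [np.float64(-12.7), np.float64(12.8)] mid 0.1
```

View pics/c5.png

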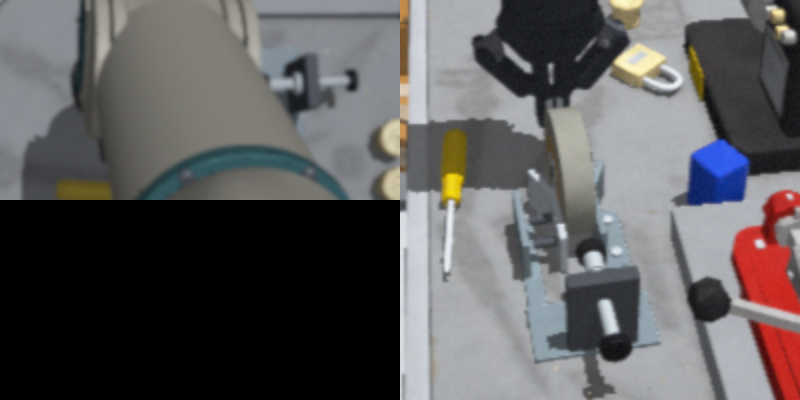

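The side crop shows the wheel upright between the cheeks at (572,170), with the pad at (592,250) still a little ahead. I'll feel forward in small steps.

Emit:
send_rows(
  rows=[
    [[-0.1, 0, 0, 0, 0, 0], [-0.2, 0, 0, 0, 0, 0], [-0.3, 0, 0, 0, 0, 0], [-0.3, 0, 0, 0, 0, 0]],
  ],
)

```text
clock: 11.35
eef_pos: [469.2, -274.8, 116.9]
tool_rot: [-3.14, -0.001, 1.628]
force: [1.3, 3.5, 2.5]
width: -0.2
gripper_force: 1.6
```

Emit:
send_rows(
  rows=[
    [[-0.1, 0, 0, 0, 0, 0], [-0.2, 0, 0, 0, 0, 0], [-0.2, 0, 0, 0, 0, 0]],
  ],
)

```text
clock: 11.65
eef_pos: [469.1, -277.0, 116.8]
tool_rot: [-3.139, -0.0, 1.627]
force: [-0.4, 3.4, 3.0]
width: -0.4
gripper_force: 1.4
```

Emit:
send_rows(
  rows=[
    [[-0.1, 0, 0, 0, 0, 0], [-0.2, 0, 0, 0, 0, 0], [-0.2, 0, 0, 0, 0, 0]],
  ],
)

```text
clock: 11.95
eef_pos: [469.2, -279.0, 116.8]
tool_rot: [-3.139, -0.0, 1.627]
force: [0.2, 1.7, 1.4]
width: 0.4
gripper_force: 1.2
```

Emit:
send_rows(
  rows=[
    [[-0.1, 0, 0, 0, 0, 0], [-0.2, 0, 0, 0, 0, 0], [-0.2, 0, 0, 0, 0, 0]],
  ],
)

```text
clock: 12.25
eef_pos: [469.5, -281.0, 116.9]
tool_rot: [-3.14, -0.0, 1.627]
force: [-0.3, 2.7, 0.8]
width: -0.1
gripper_force: 1.1
```

Emit:
send_rows(
  rows=[
    [[-0.1, 0, 0, 0, 0, 0], [-0.2, 0, 0, 0, 0, 0], [-0.2, 0, 0, 0, 0, 0]],
  ],
)

```text
clock: 12.55
eef_pos: [469.7, -282.9, 116.9]
tool_rot: [-3.14, -0.0, 1.628]
force: [-0.5, 3.2, 1.3]
width: 0.3
gripper_force: 1.2
```

Run:
```python
from h import *
side()
```

```text
12.55 tool [-72.4  -2.3] 116.9 F e,n,z -3.22 -0.3 1.34
z 75 y of edges [np.float64(-11.3), np.float64(10.9)] mid -0.2
z 90 y of edges [np.float64(-11.6), np.float64(12.1)] mid 0.2
```

Emit:
send_rows(
  rows=[
    [[-0.1, 0, 0, 0, 0, 0], [-0.2, 0, 0, 0, 0, 0], [-0.3, 0, 0, 0, 0, 0], [-0.3, 0, 0, 0, 0, 0]],
  ],
)

```text
clock: 13.0
eef_pos: [469.9, -285.9, 116.9]
tool_rot: [-3.14, -0.0, 1.627]
force: [-0.6, 1.4, 1.6]
width: -0.2
gripper_force: 1.1
```

Emit:
send_rows(
  rows=[
    [[-0.1, 0, 0, 0, 0, 0], [-0.2, 0, 0, 0, 0, 0], [-0.2, 0, 0, 0, 0, 0]],
  ],
)

```text
clock: 13.3
eef_pos: [470.0, -287.8, 116.9]
tool_rot: [-3.14, -0.001, 1.628]
force: [-0.5, 2.7, 2.4]
width: 0.1
gripper_force: 1.2
```

Emit:
send_rows(
  rows=[
    [[-0.1, 0, 0, 0, 0, 0], [-0.2, 0, 0, 0, 0, 0], [-0.3, 0, 0, 0, 0, 0], [-0.3, 0, 0, 0, 0, 0]],
  ],
)

```text
clock: 13.7
eef_pos: [470.1, -290.9, 116.9]
tool_rot: [-3.14, -0.0, 1.628]
force: [-0.5, 2.5, 2.5]
width: -0.1
gripper_force: 1.1
```

Emit:
send_rows(
  rows=[
    [[-0.1, 0, 0, 0, 0, 0], [-0.2, 0, 0, 0, 0, 0], [-0.2, 0, 0, 0, 0, 0]],
  ],
)

```text
clock: 14.0
eef_pos: [470.2, -292.9, 116.9]
tool_rot: [-3.14, -0.001, 1.628]
force: [-0.3, 2.2, 1.6]
width: -0.3
gripper_force: 1.2
```

Run:
```python
from h import *
side()
d=ctrl.get_image("side")["pixels"]; cv2.imwrite("pics/c6.png",cv2.resize(d[210:350,270:390],(600,600)[:2],interpolation=cv2.INTER_CUBIC)[:,:,::-1])
```

```text
14.0 tool [-62.4  -2.3] 116.9 F e,n,z -2.17 -0.22 1.56
z 75 y of edges [np.float64(-11.6), np.float64(11.8)] mid 0.1
z 90 y of edges [np.float64(-11.9), np.float64(11.5)] mid -0.2
```

View pics/c6.png

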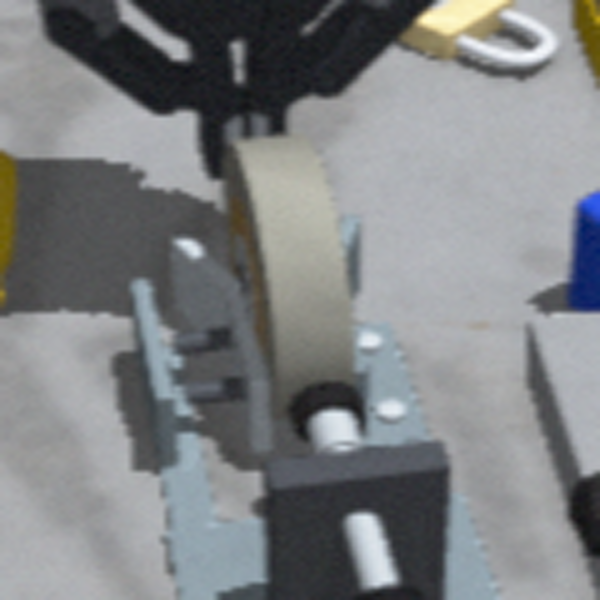

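The wheel stands upright between the cheeks and its rim at (310,380) is close to the black pad at (325,410). The force is still at the rubbing level.

Emit:
send_rows(
  rows=[
    [[-0.1, 0, 0, 0, 0, 0], [-0.2, 0, 0, 0, 0, 0], [-0.2, 0, 0, 0, 0, 0]],
  ],
)

```text
clock: 14.4
eef_pos: [470.4, -294.8, 116.9]
tool_rot: [-3.14, -0.001, 1.628]
force: [-0.3, 3.3, 2.2]
width: -0.0
gripper_force: 1.3
```

Emit:
send_rows(
  rows=[
    [[-0.1, 0, 0, 0, 0, 0], [-0.15, 0, 0, 0, 0, 0], [-0.15, 0, 0, 0, 0, 0]],
  ],
)

```text
clock: 14.7
eef_pos: [470.4, -296.2, 116.9]
tool_rot: [-3.14, -0.001, 1.628]
force: [0.2, 3.5, 2.2]
width: -0.3
gripper_force: 1.4
```

Emit:
send_rows(
  rows=[
    [[-0.1, 0, 0, 0, 0, 0], [-0.15, 0, 0, 0, 0, 0], [-0.15, 0, 0, 0, 0, 0]],
  ],
)

```text
clock: 15.0
eef_pos: [470.5, -297.8, 116.9]
tool_rot: [-3.14, -0.001, 1.628]
force: [-0.5, 2.7, 2.8]
width: 0.1
gripper_force: 1.4
```

Emit:
send_rows(
  rows=[
    [[-0.1, 0, 0, 0, 0, 0], [-0.15, 0, 0, 0, 0, 0], [-0.15, 0, 0, 0, 0, 0]],
  ],
)

```text
clock: 15.3
eef_pos: [470.6, -299.2, 116.9]
tool_rot: [-3.14, -0.001, 1.628]
force: [-0.2, 2.2, 2.5]
width: 0.2
gripper_force: 1.4
```

Emit:
send_rows(
  rows=[
    [[-0.1, 0, 0, 0, 0, 0], [-0.15, 0, 0, 0, 0, 0], [-0.15, 0, 0, 0, 0, 0]],
  ],
)

```text
clock: 15.6
eef_pos: [470.7, -300.7, 116.9]
tool_rot: [-3.14, -0.001, 1.628]
force: [-0.2, 2.7, 2.6]
width: -0.1
gripper_force: 1.5
```

Emit:
send_rows(
  rows=[
    [[-0.1, 0, 0, 0, 0, 0], [-0.15, 0, 0, 0, 0, 0], [-0.15, 0, 0, 0, 0, 0]],
  ],
)

```text
clock: 15.9
eef_pos: [470.8, -302.2, 116.9]
tool_rot: [-3.14, -0.001, 1.628]
force: [-0.4, 4.0, 1.7]
width: 0.4
gripper_force: 1.5
```

Emit:
send_rows(
  rows=[
    [[-0.1, 0, 0, 0, 0, 0], [-0.15, 0, 0, 0, 0, 0], [-0.15, 0, 0, 0, 0, 0]],
  ],
)

```text
clock: 16.2
eef_pos: [470.9, -303.7, 116.9]
tool_rot: [-3.14, -0.001, 1.628]
force: [-0.7, 4.0, 2.5]
width: -0.0
gripper_force: 1.6
```

Run:
```python
from h import *
side()
d=ctrl.get_image("side"); 
for s in(58,60,62,65): print(s,np.round(proj(d,wd(s,0,50)),1))
im=d["pixels"].astype(int); print([(v,(im[v,334]-0).tolist()) for v in range(278,304,2)])
```

```text
16.2 tool [-51.5  -2.2] 116.9 F e,n,z -4.05 -0.51 2.53
z 75 y of edges [np.float64(-12.1), np.float64(11.0)] mid -0.5
z 90 y of edges [np.float64(-12.4), np.float64(12.2)] mid -0.1
58 [333.6 301.3]
60 [333.9 302.3]
62 [334.2 303.3]
65 [334.6 304.8]
[(278, [165, 165, 155]), (280, [158, 157, 148]), (282, [156, 155, 145]), (284, [153, 153, 142]), (286, [143, 144, 133]), (288, [139, 141, 130]), (290, [134, 135, 126]), (292, [129, 131, 123]), (294, [122, 122, 117]), (296, [123, 122, 118]), (298, [113, 110, 104]), (300, [43, 38, 42]), (302, [42, 42, 44])]
```

Emit:
send_rows(
  rows=[
    [[-0.05, 0, 0, 0, 0, 0], [-0.1, 0, 0, 0, 0, 0], [-0.1, 0, 0, 0, 0, 0]],
  ],
)

```text
clock: 16.6
eef_pos: [470.9, -304.6, 116.9]
tool_rot: [-3.14, -0.001, 1.628]
force: [-0.8, 4.0, 3.0]
width: -0.5
gripper_force: 1.9
```

Emit:
send_rows(
  rows=[
    [[-0.05, 0, 0, 0, 0, 0], [-0.1, 0, 0, 0, 0, 0], [-0.1, 0, 0, 0, 0, 0]],
  ],
)

```text
clock: 16.9
eef_pos: [471.0, -305.4, 116.9]
tool_rot: [-3.14, -0.001, 1.628]
force: [-1.6, 3.5, 2.0]
width: 0.1
gripper_force: 2.3
```

Emit:
send_rows(
  rows=[
    [[-0.05, 0, 0, 0, 0, 0], [-0.1, 0, 0, 0, 0, 0], [-0.1, 0, 0, 0, 0, 0]],
  ],
)

```text
clock: 17.2
eef_pos: [471.1, -305.7, 116.9]
tool_rot: [-3.14, -0.002, 1.628]
force: [-0.7, 5.9, 3.8]
width: -0.3
gripper_force: 3.1
```

Run:
```python
from h import *
for i in range(6):
    s=ctrl.read_state(); d=ctrl.get_image("side"); print((s["force"]).round(2),s["gripper_force"],s["clock"],st(s["eef_pos"]))
```

```text
[-0.68  5.87  3.8 ] 3.098001815378666 17.2 [-49.5  -2.2]
[-0.7   5.85  4.59] 3.0915986001491547 17.25 [-49.5  -2.2]
[-0.7   5.11  3.99] 3.08805875480175 17.3 [-49.5  -2.2]
[-0.45  5.64  3.66] 3.0866101384162903 17.35 [-49.5  -2.2]
[0.21 6.18 4.2 ] 3.0888842046260834 17.4 [-49.5  -2.2]
[-1.04  6.51  3.39] 3.087054379284382 17.45 [-49.5  -2.2]
```

Emit:
send_rows(
  rows=[
    [[-0.05, 0, 0, 0, 0, 0], [-0.05, 0, 0, 0, 0, 0], [-0.05, 0, 0, 0, 0, 0]],
  ],
)

```text
clock: 17.8
eef_pos: [471.1, -305.9, 116.9]
tool_rot: [-3.139, -0.002, 1.629]
force: [-1.3, 7.7, 4.2]
width: 0.1
gripper_force: 3.4
```

```bash
cat > f.py <<'E'
from h import *
A=[]
for i in range(6):
    s=ctrl.read_state(); d=ctrl.get_image("side"); A.append(np.r_[s["force"][:2]@e,s["gripper_force"],(s["eef_pos"][:2]-O)@e,s["qpos"]])
print(np.mean(A,0)[:3].round(2),s["clock"])
E
python3 f.py
```

```text
[ -7.06   3.41 -49.32] 18.05
```

Emit:
send_rows(
  rows=[
    [[-0.05, 0, 0, 0, 0, 0], [-0.1, 0, 0, 0, 0, 0], [-0.1, 0, 0, 0, 0, 0]],
  ],
)

```text
clock: 18.4
eef_pos: [471.1, -306.2, 116.9]
tool_rot: [-3.139, -0.003, 1.629]
force: [-1.6, 7.9, 5.0]
width: -0.0
gripper_force: 4.1
```

```bash
python3 f.py
```

```text
[ -7.71   4.11 -48.96] 18.65
```

Emit:
send_rows(
  rows=[
    [[-0.05, 0, 0, 0, 0, 0], [-0.1, 0, 0, 0, 0, 0], [-0.14, 0, 0, 0, 0, 0], [-0.14, 0, 0, 0, 0, 0]],
  ],
)

```text
clock: 19.1
eef_pos: [471.1, -306.7, 116.9]
tool_rot: [-3.139, -0.004, 1.629]
force: [-0.8, 10.9, 6.8]
width: -0.1
gripper_force: 5.1
```

```bash
python3 f.py; python3 -c "
from h import *
side()"
```

```text
[ -9.92   5.1  -48.48] 19.35
19.4 tool [-48.5  -2.2] 116.9 F e,n,z -9.55 -0.4 6.81
z 75 y of edges [np.float64(-11.3), np.float64(10.4)] mid -0.5
z 90 y of edges [np.float64(-11.5), np.float64(11.6)] mid 0.0
```

Emit:
send_rows(
  rows=[
    [[-0.03, 0, 0, 0, 0, 0], [-0.06, 0, 0, 0, 0, 0], [-0.06, 0, 0, 0, 0, 0], [-0.06, 0, 0, 0, 0, 0]],
  ],
)

```text
clock: 19.85
eef_pos: [471.2, -306.9, 116.9]
tool_rot: [-3.139, -0.005, 1.63]
force: [-1.5, 11.4, 6.8]
width: 0.1
gripper_force: 5.5
```

```bash
python3 f.py
```

```text
[-11.     5.53 -48.28] 20.1
```

Buffer load is about 6 to 7 N, from the push rise and about 2.1 mm of travel past contact. Now I'll back off slowly.

Emit:
send_rows(
  rows=[
    [[0.04, 0, 0, 0, 0, 0], [0.08, 0, 0, 0, 0, 0], [0.12, 0, 0, 0, 0, 0], [0.16, 0, 0, 0, 0, 0], [0.2, 0, 0, 0, 0, 0], [0.25, 0, 0, 0, 0, 0], [0.3, 0, 0, 0, 0, 0], [0.35, 0, 0, 0, 0, 0], [0.4, 0, 0, 0, 0, 0], [0.45, 0, 0, 0, 0, 0]],
  ],
)

```text
clock: 21.15
eef_pos: [471.0, -306.3, 116.9]
tool_rot: [-3.14, 0.0, 1.627]
force: [-0.3, 0.7, 1.0]
width: -0.3
gripper_force: 0.8
```

Emit:
send_rows(
  rows=[
    [[0.05, 0, 0, 0, 0, 0], [0.1, 0, 0, 0, 0, 0], [0.2, 0, 0, 0, 0, 0], [0.3, 0, 0, 0, 0, 0], [0.5, 0, 0, 0, 0, 0], [0.7, 0, 0, 0, 0, 0], [1.0, 0, 0, 0, 0, 0], [1.5, 0, 0, 0, 0, 0], [2.0, 0, 0, 0, 0, 0], [2.5, 0, 0, 0, 0, 0]],
  ],
)

```text
clock: 22.15
eef_pos: [469.6, -280.0, 116.9]
tool_rot: [-3.14, -0.001, 1.628]
force: [0.7, -0.8, -0.1]
width: 0.3
gripper_force: 0.0
```

```bash
python3 f.py
python3 - <<'E'
from h import *
d=ctrl.get_image("side"); im=d["pixels"]; print([(v,im[v,334].tolist()) for v in range(290,304,2)])
cv2.imwrite("pics/c7.png",cv2.resize(im[210:350,270:390],(514,600),interpolation=cv2.INTER_CUBIC)[:,:,::-1])
E
```

```text
[ 2.000e-02  0.000e+00 -7.533e+01] 22.4
[(290, [138, 139, 129]), (292, [131, 132, 126]), (294, [127, 127, 117]), (296, [121, 118, 112]), (298, [118, 118, 111]), (300, [46, 45, 46]), (302, [42, 38, 44])]
```

View pics/c7.png

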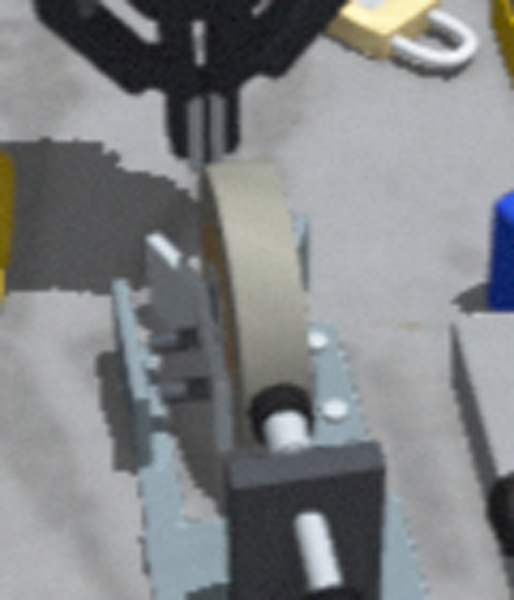

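The wheel stands upright against the pad at (283,405), and the fingers at (205,130) are clear of it. I'll back off a little more, lift and hand in.

Emit:
send_rows(
  rows=[
    [[1.0, 0, 0, 0, 0, 0], [2.5, 0, 0, 0, 0, 0], [4.0, 0, -0.5, 0, 0, 0], [5.0, 0, -2.0, 0, 0, 0], [5.0, 0, -4.0, 0, 0, 0], [5.0, 0, -6.0, 0, 0, 0], [5.0, 0, -8.0, 0, 0, 0], [5.0, 0, -9.0, 0, 0, 0], [5.0, 0, -9.0, 0, 0, 0], [5.0, 0, -9.0, 0, 0, 0]],
  ],
)

```text
clock: 23.5
eef_pos: [466.7, -230.5, 206.9]
tool_rot: [-3.14, -0.001, 1.628]
force: [0.1, -0.8, 0.0]
width: -0.2
gripper_force: 0.0
```

Run:
```python
from h import *
d=ctrl.get_image("side")["pixels"]; print([(v,d[v,334].tolist()) for v in range(296,303,2)])
print(ctrl.finish_job())
```

```text
[(296, [120, 120, 113]), (298, [115, 115, 109]), (300, [45, 43, 46]), (302, [41, 39, 43])]
the job is handed in; nothing more can be done
None
```

I rolled the wheel into the stand and left it upright between the cheeks against the buffer, pressed to an estimated 6–7 N and then released; the arm is clear, nothing else was touched, and the job was handed in at 23.5 s.

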